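# Grade mixed balls on the bar grader

## Robot

A 6-joint arm with a two-finger parallel gripper is mounted at the origin on a cart in front of the work surface, level with it; the furniture and walls round the work are solid. World frame = base frame: x ahead of the robot, y to its left, z up, the work surface at z = 0. Lengths are in mm, angles in rad, forces in N, time in s.
With the tool pointing down it reaches from about 300 to 775 mm from the base axis. Payload 14.6 kg.
Tool frame: the origin (TCP) lies at the very end of the fingers, on their centre line; the grasp point (between the pads) lies 19 mm behind it (manip.grip_point_offset is the distance from the TCP to the grasp point, in mm); z points along the fingers, y is the line along which they close (so a half turn about z gives the same grasp; the last joint's range is limited). The gripper opens to 94 mm and grips with 3 to 60 N. Pads are 16 mm wide; open, the fingers measure 119 mm over their backs; the gripper's body (75 mm by 177 mm) begins 78 mm behind the grasp point.
Start: joints at [1.042, 0.3, 1.521, -0, 1.321, -0.067], TCP at [245.054, 492.38, 205.446] pointing down, gripper open.
Joint ranges: [-3.03, 3.03], [-0.79, 2.21], [0.23, 2.52], [-1.04, 4.18], [0, 3.07], [-2.55, 2.55]. Speed limits (rad/s): [2.22, 2.22, 2.57, 3.14, 3.14, 3.14].

## Interface

Orientations are given as [roll, pitch, yaw] about the fixed x, y, z axes, in that order (R = Rz(yaw) Ry(pitch) Rx(roll)).
In Python, from cell import telemetry, eyes, manip gives the robot as it stands.
- The arm moves only by the tool play_rows, never from a script. Its arguments are lists of equal length, an entry for each row: "translation": the shift along the world's x, y, z in m, a list of three; "yaw": the turn about the world's z in rad. A call has 1 to 12 rows; each row is the pose to reach, as a shift and turn from the pose commanded when the call began; what a row does not reach only later rows make up. A row lasts 1/8 s, in which the tool goes at most 62.5 mm and 10.7 degrees, less where a joint would pass 70% of its speed; a pose out of reach is approached as far as the arm can. A call with a gripper value outside its range is refused whole. "hand" is the opening, from 0 (shut) to 1 (fully open), set as the call begins (left out, the last holds). The fingers move at their own pace and stop on an object; "force" is the grip in N (left out, the last holds). Time passes only in rows, so rows that repeat a pose let the fingers close. It gives the time, the measured TCP pose, the force, the opening and the grip force at its end, in the units of the state.
- telemetry.read_state(): the state, without advancing time (a new reading comes with each control period).
- eyes.camera(name): name is "scene" or "top" or "wrist"; returns a dict with "pixels" (420x560x3 uint8, red, green, blue), "fx", "fy", "cx", "cy" (pixels), "cam_to_world" (4x4, takes a point from camera to world coordinates); the wrist camera has in their place "T_tool_cam" (4x4, takes a point from camera to tool coordinates, whose origin is the TCP and whose axes are the flange's). Camera axes: x right, y up, looking along -z (the intrinsics and any distortion apply to the point x, -y, -z); pixel columns grow to the right and rows downward; lengths in mm; the calibration is good to about 2 mm. A picture is of the moment at which its call begins: read the wrist's pose just before it. There is no depth.
- manip.sign_off(): hands the job in; it is judged then, once.
The state is a dict: "clock": time; "joints": joint angles; "qd": joint speeds; "effort": joint torques, N m; "eef_pos": TCP position; "eef_rot": TCP orientation; "wrist_force": force on the tool from outside, world axes, zero at the start; "moment": the same for the moment, N m; "finger_gap": finger opening in mm; "finger_force": force on a finger pad.
Only numpy, scipy, OpenCV 4.12 (cv2) and the standard library are available. Lean on these libraries where they do the work, as an engineer would, in place of code of your own. Each camera call takes 0.05 s, during which the arm holds its last target. There are 200 camera calls.

## Task

Stand the orange catch bin on the worktop with its low front wall squarely against the open low end of the blue-sided grading board, and let go of it. Then take the scoop of mixed balls by its black tab and tip all the balls out onto the feed plate at the high end of the board, so that they grade themselves: steel balls in lane 1 under the narrow bars, white balls in lane 2 under the wide bars, blue balls in the bin. Finally set the empty scoop down level on the worktop; leave the tape, marker and can where they are.

Things in the scene. Friction and masses are not known exactly. Their poses are not given: they have to be found in the camera images.
- grader: Bar grader, fixed: blue-sided sloping board (12 degrees), 126 mm wide (x -0.063 to 0.063), inside 116 mm, 340 mm long (y -0.208 to 0.132), on a grey frame. Origin: under the board's middle line, on the worktop. y axis points DOWNHILL along the board, z up; lanes come out at its -x side, nearer the robot. Going downhill: ribbed feed plate between high walls, narrow bars, wide bars, open low end
- feed (a point): Middle of the ribbed feed plate, 123 mm above the worktop, grader frame y -0.148; plate 116 mm (x) by 110 mm (y). Walls on both sides and the uphill end, tops at z 0.185. Balls tipped ACROSS the board (grader x direction, either way) at about 0.5 rad/s, pouring edge 25 to 45 mm above the wall tops and up to 20 mm short of this point, grade well; poured down the board they skip bars
- lane_1 (a point): Lane 1: middle of its front pocket's floor. It lies under the narrow bars (16 mm ridged bars, 20 mm gaps, grader y -0.095 to 0.042); its grey floor falls to a pocket in front of the board, grader x -0.11 to -0.06, with 32 mm walls
- lane_2 (a point): Lane 2: middle of its front pocket's floor. It lies under the wide bars (6 mm rods, 30 mm gaps, grader y 0.042 to 0.132); its white floor falls to a pocket in front of the board, like lane 1
- outlet (a point): Middle of the board's open low end, grader frame (0, 0.132, 0.066), on the end face above the worktop; the wide bars end here and what rolls over them falls off in the grader's +y direction. The end face goes straight down from here, clear worktop in front of it
- bin: Loose orange catch bin, 128 mm wide (x), 104 mm long (y), open on top, about 300 g; origin: centre of its underside. Front wall at -y 36 mm high, belongs against the board's low end (bin y axis parallel to the grader's y axis); back wall at +y 78 mm high. Walls 4 mm
- bin_front (a point): Bottom edge of the bin's low front wall, middle of its outer face
- bin_tab (a point): Centre of the top of the bin's black upright grip tab on the back wall: 44 mm wide along the bin's x, 12 mm thick along its y, stands 25 mm above the back wall; top 103 mm above the underside. Pinch it across its thickness. Keep clear of the glass flasks that hang from the back wall behind the bin's place: x over 0.61, y over 0.21, from 0.28 m up
- feed_scoop: Loose aluminium scoop holding the balls, 112 mm long (x) by 93 mm wide (y), about 200 g; origin: centre of its underside. Open spout at +x, closed back at -x, side walls 46 mm high; its floor falls 12 degrees towards the back, so held level it keeps the balls in; tilted spout-down by more than 12 degrees they roll out, at 35 to 40 degrees it empties fully
- scoop_tab (a point): Centre of the top of the scoop's black upright grip tab on the back wall: 44 mm wide along the scoop's y, 12 mm thick along its x, stands 44 mm above the back wall; top 90 mm above the underside. Scoop frame (-0.059, 0, 0.090). Pinch it across its thickness
- scoop_lip (a point): Middle of the scoop's pouring edge, scoop frame (0.055, 0, 0.029)
- ball_large_1: ball of 34 mm diameter, blue; origin at its centre. Starts in the scoop. Hard and smooth, rolls freely; weighs about 30 g; too big for any gap
- ball_large_2: ball of 34 mm diameter, blue; origin at its centre. Starts in the scoop. Hard and smooth, rolls freely; weighs about 30 g; too big for any gap
- ball_medium_1: ball of 25 mm diameter, white; origin at its centre. Starts in the scoop. Hard and smooth, rolls freely; weighs about 26 g; passes between the wide bars only
- ball_medium_2: ball of 25 mm diameter, white; origin at its centre. Starts in the scoop. Hard and smooth, rolls freely; weighs about 26 g; passes between the wide bars only
- ball_small_1: ball of 16 mm diameter, bare steel; origin at its centre. Starts in the scoop. Hard and smooth, rolls freely; weighs about 17 g; passes between the narrow bars
- ball_small_2: ball of 16 mm diameter, bare steel; origin at its centre. Starts in the scoop. Hard and smooth, rolls freely; weighs about 17 g; passes between the narrow bars
- tape_roll: Bystander: roll of blue masking tape lying flat, 92 mm across, 24 mm high; origin centre of underside
- marker: Bystander: black felt marker lying down, 136 mm long (y), 13 mm thick; origin centre of underside
- soda_can: Bystander: empty dark red drink can, 67 mm across, 116 mm tall; origin centre of underside

How it is judged:
By the outcome, as a careful person would: the job done as asked, in the order asked, and still so for the second after the job is handed in, with the robot touching nothing.
It also fails if it takes over 72 s, if anything falls off the work surface, if the arm or the gripper's body presses on something with over 40 N, if the wrist force passes 120 N, or if a joint passes its speed limit or range.

## Working session

There is one attempt and no reset: what is moved stays moved. The work goes in short steps, Python scripts to look and compute and a tool call to move; the robot and the scene stay as the last step left them, time stands still between calls to the robot, and variables do not carry over. Pictures are saved under pics/ and viewed, at most 10 in all, crops included, and the job is handed in when it is done.

Besides the shell and the picture viewer there is one more tool, called after "Call:" as name([rows], argument=value, ...), one row to a line, values as JSON. play_rows: Moves the arm, as the interface text tells. Its arguments: {"type":"object","properties":{"translation":{"type":"array","items":{"type":"array","items":{"type":"number"}}},"yaw":{"type":"array","items":{"type":"number"}},"hand":{"type":"number"},"force":{"type":"number"}},"required":["translation","yaw"]}

```bash
mkdir -p pics; ls
cat > h.py <<'E'
import numpy as np, cv2, json
from cell import telemetry, eyes, manip
from scipy.spatial.transform import Rotation as R
def grab(n):
    s=telemetry.read_state(); c=eyes.camera(n)
    if n=='wrist':
        T=np.eye(4); T[:3,:3]=R.from_euler('xyz',s['eef_rot']).as_matrix(); T[:3,3]=s['eef_pos']
        c['cam_to_world']=T@np.array(c['T_tool_cam'])
    c['bgr']=np.ascontiguousarray(np.array(c['pixels'])[:,:,::-1]); return c
def ray(c,uv):
    K=np.array([[c['fx'],0,c['cx']],[0,c['fy'],c['cy']],[0,0,1]],float)
    d=c.get('distortion',None); d=None if d is None else np.array(d,float)
    p=cv2.undistortPoints(np.array(uv,float).reshape(-1,1,2),K,d).reshape(-1,2)
    v=np.c_[p[:,0],-p[:,1],-np.ones(len(p))]
    M=np.array(c['cam_to_world']); return M[:3,3], v@M[:3,:3].T
def onplane(c,uv,z):
    o,v=ray(c,uv); t=(z-o[2])/v[:,2]; return o+v*t[:,None]
def proj(c,P):
    M=np.linalg.inv(np.array(c['cam_to_world'])); P=np.atleast_2d(P)
    q=P@M[:3,:3].T+M[:3,3]; return np.c_[c['cx']+c['fx']*q[:,0]/-q[:,2], c['cy']-c['fy']*q[:,1]/-q[:,2]]
E
python3 - <<'E'
from h import *
print({k:np.round(v,3).tolist() for k,v in telemetry.read_state().items()}, manip.grip_point_offset, dir(manip))
for n in('top','scene'):
    c=grab(n); cv2.imwrite(f'pics/{n}1.png',c['bgr'])
    print(n,{k:(np.round(v,3).tolist()) for k,v in c.items() if k not in('pixels','bgr')})
E
```

```text
pics
{'clock': 0.0, 'joints': [1.042, 0.3, 1.522, 0.0, 1.321, -0.067], 'qd': [-0.0, -0.0, -0.0, -0.001, -0.0, 0.001], 'effort': [-0.0, -53.182, -35.272, 0.071, 0.024, -0.0], 'eef_pos': [244.906, 492.139, 204.858], 'eef_rot': [-3.14, -0.0, 2.68], 'wrist_force': [-0.417, -0.339, 0.4], 'moment': [0.018, -0.022, 0.023], 'finger_force': 0.0, 'finger_gap': 94.11} 18.8 ['Unreachable', '__class__', '__delattr__', '__dict__', '__dir__', '__doc__', '__eq__', '__format__', '__ge__', '__getattribute__', '__getstate__', '__gt__', '__hash__', '__init__', '__init_subclass__', '__le__', '__lt__', '__module__', '__ne__', '__new__', '__reduce__', '__reduce_ex__', '__repr__', '__setattr__', '__sizeof__', '__str__', '__subclasshook__', '__weakref__', 'grip_point_offset', 'sign_off']
top {'fx': 526.001, 'fy': 526.001, 'cx': 279.262, 'cy': 221.605, 'cam_to_world': [[-0.02, 0.996, -0.09, 403.981], [-1.0, -0.019, 0.008, 14.847], [0.006, 0.09, 0.996, 1472.717], [0.0, 0.0, 0.0, 1.0]]}
scene {'fx': 454.147, 'fy': 454.147, 'cx': 278.106, 'cy': 209.011, 'cam_to_world': [[0.473, 0.472, -0.744, -367.104], [-0.881, 0.276, -0.385, -461.409], [0.023, 0.838, 0.546, 764.516], [0.0, 0.0, 0.0, 1.0]]}
```

View pics/top1.png

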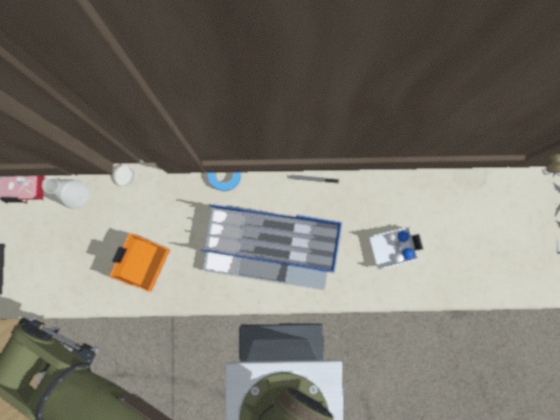

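View pics/scene1.png

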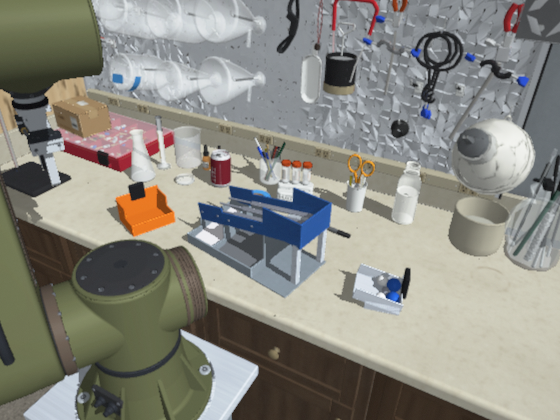

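Run:
```python
from h import *
c=grab('top'); hsv=cv2.cvtColor(c['bgr'],cv2.COLOR_BGR2HSV)
def big(m,x0=0,x1=560):
    m=m.astype(np.uint8); m[:,:x0]=0;m[:,x1:]=0
    cs,_=cv2.findContours(m,0,1); return max(cs,key=cv2.contourArea)
H,S,V=[hsv[...,i] for i in range(3)]
o=big((H<20)&(S>180)&(V>100),80,200); print('bin',cv2.minAreaRect(o)); 
b=onplane(c,cv2.boxPoints(cv2.minAreaRect(o)),40); print(b.round())
bk=big(V<45,105,135); bk=big((V<50)&(np.indices(V.shape)[0]>235)&(np.indices(V.shape)[0]<275),105,135); print('bintab',cv2.minAreaRect(bk),onplane(c,[cv2.minAreaRect(bk)[0]],103).round())
t=big((V<50)&(np.indices(V.shape)[0]>225)&(np.indices(V.shape)[0]<260),408,430); r=cv2.minAreaRect(t);print('sctab',r,onplane(c,[r[0]],90).round())
im=cv2.resize(c['bgr'][190:300,190:440],None,fx=3.2,fy=3.2,interpolation=cv2.INTER_CUBIC); cv2.imwrite('pics/crop.png',im)
```

```text
bin ((139.18019104003906, 262.5980224609375), (42.10129165649414, 46.69530487060547), 24.145544052124023)
[[396. 463.  40.]
 [511. 412.  40.]
 [462. 308.  40.]
 [348. 360.  40.]]
bintab ((120.40000915527344, 254.6999969482422), (2.2360682487487793, 11.627553939819336), 26.56505012512207) [[449. 418. 103.]]
sctab ((416.1470947265625, 242.08824157714844), (12.369317054748535, 4.6081767082214355), 75.96376037597656) [[ 468. -355.   90.]]
```

View pics/crop.png

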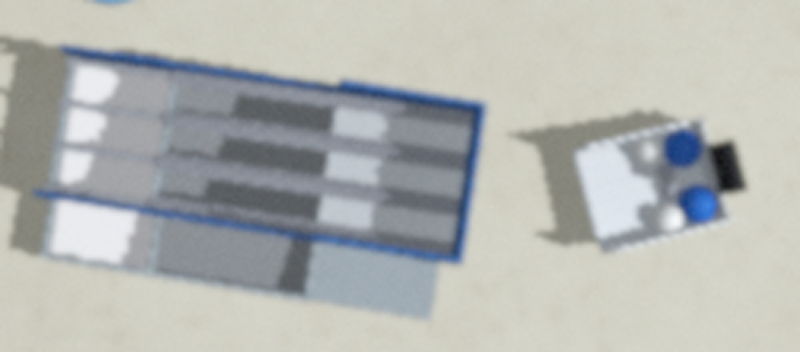

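Run:
```python
from h import *
c=grab('top')
px=lambda L:[(a/3.2+190,b/3.2+190) for a,b in L]
hi=onplane(c,px([(485,103),(461,261)]),185)[:,:2]; pk=onplane(c,px([(430,318),(45,258)]),32)[:,:2]
print(hi.round(),pk.round())
d=hi[0]-hi[1]; print('width',np.linalg.norm(d),'gx ang',np.degrees(np.arctan2(d[1],d[0])))
d2=pk[1]-pk[0];print('len',np.linalg.norm(d2),'gy ang-90',np.degrees(np.arctan2(d2[1],d2[0]))-90)
th=np.radians(-8.7) if 0 else np.arctan2(d2[1],d2[0])-np.pi/2
ex=np.array([np.cos(th),np.sin(th)]);ey=np.array([-np.sin(th),np.cos(th)])
print('origin from hi',(hi.mean(0)+0.208*1000*ey).round(1))
# scoop spout corners at lip heights ~46 wall top
sc=onplane(c,px([(577,150),(604,250)]),46)[:,:2]; bk=onplane(c,px([(698,123),(724,218)]),46)[:,:2]
print(sc.round(),bk.round()); d3=sc.mean(0)-bk.mean(0);print(np.linalg.norm(d3),np.degrees(np.arctan2(d3[1],d3[0])),sc.mean(0)*.5+bk.mean(0)*.5)
```

```text
[[ 516. -148.]
 [ 395. -126.]] [[ 347. -115.]
 [ 404.  211.]]
width 122.47844495536191 gx ang -10.33322362670537
len 331.53771564611407 gy ang-90 -9.938595927475276
origin from hi [491.5  67.7]
[[ 486. -243.]
 [ 401. -263.]] [[ 507. -347.]
 [ 426. -365.]]
105.85162161805796 102.549929064614 [ 455.37135912 -304.36639031]
```

Call:
play_rows([
  [0.05, -0.018, 0],
  [0.1, -0.035, 0],
  [0.15, -0.052, 0],
  [0.204, -0.068, 0],
  [0.204, -0.068, 0],
  [0.204, -0.068, 0],
], yaw=[0.01, 0.02, 0.03, 0.04, 0.04, 0.04], hand=0.6)

```text
clock: 0.95
eef_pos: [448.6, 424.4, 205.1]
eef_rot: [-3.141, -0.0, 2.72]
wrist_force: [-0.0, -0.4, 0.8]
finger_gap: 56.3
finger_force: 0.0
```

Run:
```python
from h import *
c=grab('wrist'); s=telemetry.read_state(); print(s['eef_pos'],s['eef_rot'],s['clock']); print(np.round(c['T_tool_cam'],3).tolist(),[k for k in c]); cv2.imwrite('pics/w1.png',c['bgr'])
```

```text
[448.19323144 424.76585697 205.36034339] [-3.14133426e+00 -3.01448062e-04  2.72045602e+00] 1.0
[[-0.001, 0.965, 0.264, 76.288], [1.0, 0.001, 0.001, -0.346], [0.001, 0.264, -0.965, -179.374], [0.0, 0.0, 0.0, 1.0]] ['pixels', 'fx', 'fy', 'cx', 'cy', 'T_tool_cam', 'cam_to_world', 'bgr']
```

View pics/w1.png

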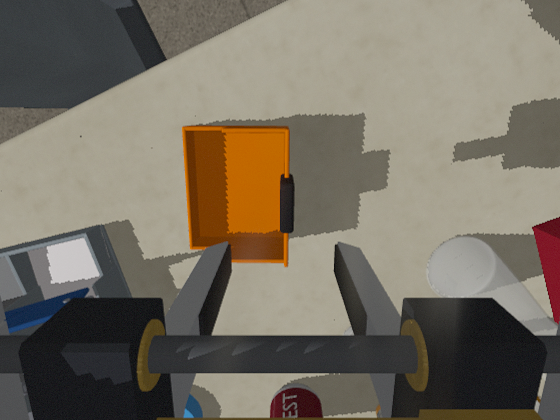

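Run:
```python
from h import *
c=grab('wrist'); g=c['bgr'].max(2); m=np.zeros_like(g); m[165:245,270:305]=(g[165:245,270:305]<55)
cs,_=cv2.findContours(m,0,1); k=max(cs,key=cv2.contourArea); print(cv2.boundingRect(k),cv2.minAreaRect(k))
P=onplane(c,[(287,175.5),(287,233),(287,204)],103); print(P.round(1))
Q=onplane(c,[(288.5,128),(287,264)],78); print('back wall ends',Q.round(1)); d=Q[1]-Q[0]; print(np.linalg.norm(d),np.degrees(np.arctan2(d[1],d[0])))
hi=c['bgr'][170:240,276:300].max(2); print(hi[5::12])
```

```text
(280, 175, 14, 58) ((286.4999694824219, 203.49998474121094), (12.999998092651367, 56.99999237060547), 0.0)
[[424.5 438.9 103. ]
 [469.4 418.9 103. ]
 [446.3 429.2 103. ]]
back wall ends [[391.8 455.2  78. ]
 [505.8 403.1  78. ]]
125.33184063658256 -24.589864110981722
[[192 192 193 196 188  78  33  32 134 220 201 178 130  33  28  47  97 107
  105 107 109 103 106 105]
 [192 193 195 189  40  50  49  52  45  42  45  43  39  39  36  34  24  31
   79 108 107 106 104 107]
 [190 191 195 189  41  44  48  43  43  44  41  42  32  34  36  28  22  39
   91 106 101 107 105 106]
 [190 193 190 153  40  48  43  40  39  41  37  39  37  31  30  28  15  52
  114 108 105 107 104 108]
 [191 192 190 152  41  39  38  38  40  35  37  36  34  33  23  25  21  55
  111 109 105 103 106 102]
 [125 123 124 124 122 121 120 146 211 206 185 151 101 107 106 107 105 104
  106 107 104 105 105 104]]
```

Call:
play_rows([
  [-0.002, 0.0045, -0.05],
  [-0.002, 0.0045, -0.1],
  [-0.002, 0.0045, -0.136],
  [-0.002, 0.0045, -0.136],
  [-0.002, 0.0045, -0.136],
], yaw=[-0.005, -0.005, -0.005, -0.005, -0.005])

```text
clock: 1.68
eef_pos: [447.2, 429.8, 71.5]
eef_rot: [3.139, 0.001, 2.716]
wrist_force: [0.4, 0.3, 0.9]
finger_gap: 56.3
finger_force: 0.0
```

Call:
play_rows([
  [0, 0, 0],
  [0, 0, 0],
  [0, 0, 0],
  [0, 0, 0],
], yaw=[0, 0, 0, 0], hand=0.0, force=40)

```text
clock: 2.17
eef_pos: [447.1, 428.9, 69.6]
eef_rot: [3.141, 0.0, 2.715]
wrist_force: [-0.3, 0.2, -0.6]
finger_gap: 20.1
finger_force: 0.0
```

Call:
play_rows([
  [0, 0, 0],
  [0, 0, 0],
  [0, 0, 0.02],
  [0, 0, 0.04],
  [0.015, -0.016, 0.04],
  [0.03, -0.032, 0.04],
  [0.05, -0.053, 0.04],
  [0.07, -0.075, 0.04],
  [0.091, -0.098, 0.04],
  [0.091, -0.098, 0.04],
  [0.091, -0.098, 0.04],
], yaw=[0, 0, 0, 0, 0.04, 0.08, 0.14, 0.2, 0.245, 0.245, 0.245])

```text
clock: 3.55
eef_pos: [537.8, 331.3, 110.1]
eef_rot: [3.141, 0.0, 2.959]
wrist_force: [-1.5, 0.6, -3.2]
finger_gap: 11.9
finger_force: 40.0
```

Run:
```python
from h import *
c=grab('wrist'); cv2.imwrite('pics/w2.png',c['bgr'])
s=telemetry.read_state(); print(s['eef_pos'],s['eef_rot'],s['clock'])
```

```text
[537.57475052 331.54584609 109.95267587] [3.14131146e+00 3.90062623e-05 2.95994715e+00] 3.6
```

View pics/w2.png

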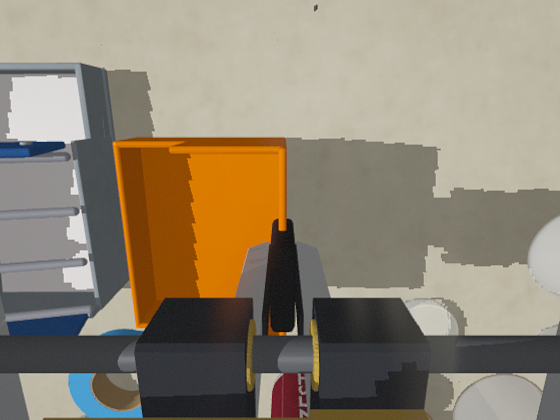

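Run:
```python
from h import *
c=grab('wrist'); 
G=onplane(c,[(107,68),(128,275)],0)[:,:2]; print('grader end z0',G.round(1)); d=G[1]-G[0]; print(np.degrees(np.arctan2(d[1],d[0])))
G2=onplane(c,[(80,65)],32); print('pocket corner z32',G2.round(1))
B=onplane(c,[(115,142),(136,326)],76)[:,:2]; print('bin front',B.round(1)); d=B[1]-B[0]; print(np.linalg.norm(d),np.degrees(np.arctan2(d[1],d[0])))
im=cv2.resize(c['bgr'][40:340,40:180],None,fx=2,fy=2); cv2.imwrite('pics/c2.png',im)
```

```text
grader end z0 [[405.1 218.3]
 [575.4 182.8]]
-11.7962684734595
pocket corner z32 [[406.2 214.8  32. ]]
bin front [[460.6 243.4]
 [583.8 219.4]]
125.48592398906356 -11.037863680795295
```

View pics/c2.png

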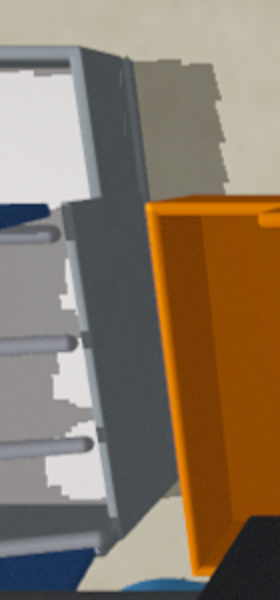

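Run:
```python
from h import *
c=grab('wrist')
f=lambda L:[(a/2+40,b/2+40) for a,b in L]
for n,L,z in [('bottom',[(131,58),(149,200)],0),('endtop',[(66,203),(113,515)],62),('pocket',[(79,46),(100,197)],32),('bin top',[(147,205),(193,573)],76)]:
    G=onplane(c,f(L),z)[:,:2]; d=G[1]-G[0]; print(n,G.round(1).tolist(),round(np.linalg.norm(d),1),np.degrees(np.arctan2(d[1],d[0])).round(1))
```

```text
bottom [[405.6, 217.0], [458.4, 207.4]] 53.7 -10.3
endtop [[455.4, 210.6], [564.0, 190.1]] 110.6 -10.7
pocket [[405.0, 215.0], [454.6, 205.6]] 50.6 -10.6
bin top [[460.8, 242.5], [584.2, 219.8]] 125.5 -10.5
```

Call:
play_rows([
  [-0.003, -0.012, -0.01],
  [-0.0065, -0.0235, -0.025],
  [-0.0065, -0.0235, -0.036],
  [-0.0065, -0.0235, -0.04],
  [-0.0065, -0.0235, -0.04],
  [-0.008, -0.029, -0.04],
  [-0.009, -0.034, -0.04],
  [-0.0095, -0.037, -0.04],
  [-0.0095, -0.037, -0.04],
], yaw=[0, 0, 0, 0, 0, 0, 0, 0, 0])

```text
clock: 4.82
eef_pos: [529.3, 297.5, 71.7]
eef_rot: [3.133, 0.003, 2.96]
wrist_force: [-0.7, 23.7, 5.2]
finger_gap: 11.8
finger_force: 40.2
```

Run:
```python
from h import *
c=grab('wrist'); cv2.imwrite('pics/w3.png',cv2.resize(c['bgr'][40:360,20:320],None,fx=1.8,fy=1.8))
s=telemetry.read_state(); print(s['eef_pos'],s['eef_rot'],s['wrist_force'],s['clock'])
```

```text
[529.33889329 297.54641213  71.68018507] [3.13301908 0.00314382 2.96014911] [-1.25348931 21.92786501  4.74642495] 4.875
```

View pics/w3.png

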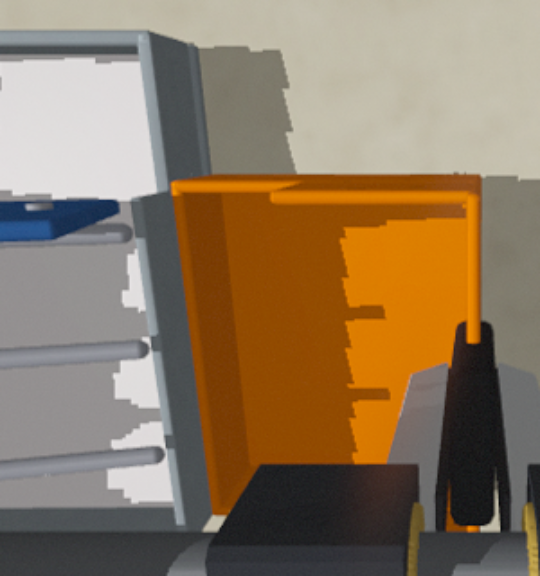

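Call:
play_rows([
  [0.0005, 0.0025, -0.002],
  [0.0005, 0.0025, -0.002],
], yaw=[0, 0])

```text
clock: 5.12
eef_pos: [529.6, 299.0, 69.8]
eef_rot: [3.136, 0.003, 2.961]
wrist_force: [-3.6, 15.5, 12.2]
finger_gap: 11.7
finger_force: 40.0
```

Call:
play_rows([
  [0, 0, 0],
  [0, 0, 0],
  [0, 0, 0.03],
  [0, 0, 0.08],
  [0, 0, 0.13],
  [0, 0, 0.16],
], yaw=[0, 0, 0, 0, 0, 0], hand=0.45)

```text
clock: 5.88
eef_pos: [529.5, 296.1, 230.1]
eef_rot: [3.14, 0.002, 2.959]
wrist_force: [0.4, 0.2, -0.6]
finger_gap: 42.3
finger_force: 0.0
```

Run:
```python
from h import *
c=grab('wrist'); cv2.imwrite('pics/w4.png',cv2.resize(c['bgr'],(420,315)))
s=telemetry.read_state(); print(s['eef_pos'],s['eef_rot'],s['joints'],s['clock'])
```

```text
[530.22143113 296.47121742 233.5340968 ] [3.13788203 0.00554202 2.95937215] [ 4.49677121e-01  4.07260211e-01  1.31176523e+00 -2.82765614e-04
  1.41590355e+00 -9.38866296e-01] 5.925
```

View pics/w4.png

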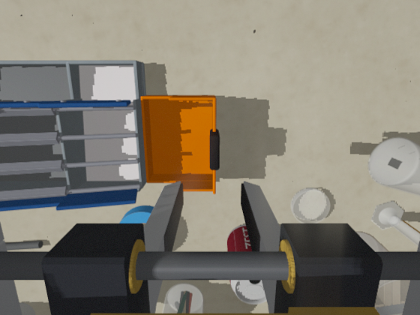

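Run:
```python
from h import *
c=grab('wrist'); h=cv2.cvtColor(c['bgr'],cv2.COLOR_BGR2HSV)
m=((h[...,0]<20)&(h[...,1]>180)&(h[...,2]>70)).astype(np.uint8); m[:,:150]=0;m[:110]=0
rows=np.arange(140,240,10); L=[(np.nonzero(m[r])[0].min(),r) for r in rows]; P=onplane(c,L,36)[:,:2]
f=np.polyfit(P[:,0],P[:,1],1); print('front line ang',np.degrees(np.arctan(f[0])),'y at x=513.5',np.polyval(f,513.5))
ys=np.nonzero(m.sum(1)>60)[0]; print(L[0],L[-1],ys.min(),ys.max())
top=onplane(c,[(195,ys.min())],36); print(top.round(1))
```

```text
front line ang -10.52592251967834 y at x=513.5 199.2545176988717
(np.int64(189), np.int64(140)) (np.int64(195), np.int64(230)) 126 240
[[452.5 218.4  36. ]]
```

Call:
play_rows([
  [-0.003, -0.05, 0.01],
  [-0.006, -0.11, 0.01],
  [-0.012, -0.17, 0.01],
  [-0.018, -0.23, 0.01],
  [-0.024, -0.29, 0.01],
  [-0.03, -0.35, 0.01],
  [-0.036, -0.41, 0.01],
  [-0.042, -0.47, 0.01],
  [-0.05, -0.53, 0.01],
  [-0.058, -0.59, 0.01],
  [-0.062, -0.645, 0.0],
  [-0.062, -0.645, 0.0],
], yaw=[-0.1, -0.2, -0.3, -0.4, -0.5, -0.6, -0.7, -0.8, -0.9, -1.0, -1.1, -1.17], hand=0.9)

```text
clock: 7.48
eef_pos: [465.2, -351.5, 224.4]
eef_rot: [-3.139, -0.003, 1.783]
wrist_force: [-0.2, 0.6, 0.2]
finger_gap: 84.6
finger_force: 0.0
```

Run:
```python
from h import *
c=grab('wrist'); s=telemetry.read_state(); print(s['eef_pos'],s['eef_rot'],s['joints'][5])
cv2.imwrite('pics/w5.png',c['bgr'])
p=proj(c,[[468,-355,90]]); print('expected',p)
g=c['bgr'].max(2); m=(g<60).astype(np.uint8); m[295:]=0
n,l,st,ce=cv2.connectedComponentsWithStats(m)
for i in range(1,n):
    if st[i,4]>150: print(st[i],ce[i].round(1))
hsv=cv2.cvtColor(c['bgr'],cv2.COLOR_BGR2HSV); m=((abs(hsv[...,0].astype(int)-112)<14)&(hsv[...,1]>140)&(hsv[...,2]>60)).astype(np.uint8)
n,l,st,ce=cv2.connectedComponentsWithStats(m)
for i in range(1,n):
    if st[i,4]>150: print('blue',st[i],ce[i].round(1))
```

```text
[ 465.78614382 -350.06681474  224.96567748] [-3.13937286e+00 -2.62002676e-03  1.78114067e+00] -0.9175915738799973
expected [[284.97342523 203.35106506]]
[488   6  29  44 581] [502.  27.]
[ 262  194   46   25 1048] [284.4 206.4]
[171 245  35  50 835] [192.1 274.8]
[360 245  33  50 785] [372.2 275.1]
blue [246 163  31  29 659] [260.4 176.8]
blue [292 162  30  31 730] [306.6 177. ]
```

View pics/w5.png

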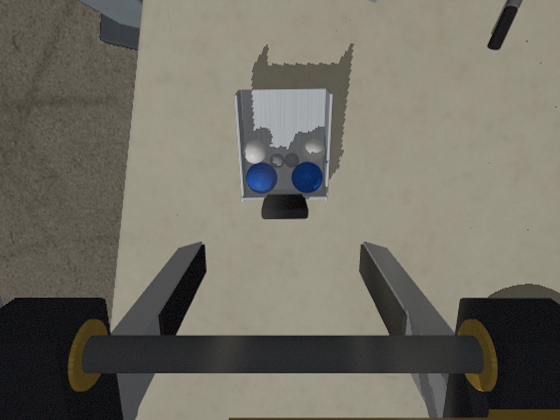

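Run:
```python
from h import *
c=grab('wrist'); s=telemetry.read_state(); p=np.array(s['eef_pos']); y=s['eef_rot'][2]; print(p,y)
g=c['bgr'].max(2); print(g[190:222,284], [ (r,np.nonzero(g[r,255:315]<60)[0][[0,-1]]+255) for r in (197,205,210,214,216)])
P=onplane(c,[(284.5,212),(263,212),(306,212)],90); print(P.round(1))
w=onplane(c,[(238,93),(244,197),(330,93),(326,197)],46);d=w[0]+w[2]-w[1]-w[3]; print('scoop x ang',np.arctan2(d[1],d[0]),np.linalg.norm(d)/2, 'centre',w.mean(0).round(1))
```

```text
[ 466.2418353  -349.17498153  225.63116299] 1.7873359014748522
[ 88  86  85  83  79  60  40  31  27  28  23  19  25  26  26  23  23  29
  25  21  27  35  34  33  36  35  33  34  34  36 128 162] [(197, array([266, 301])), (205, array([262, 305])), (210, array([261, 306])), (214, array([261, 306])), (216, array([261, 306]))]
[[ 470.  -361.9   90. ]
 [ 450.4 -366.1   90. ]
 [ 489.5 -357.7   90. ]]
scoop x ang 1.7911563164837634 103.56348102344724 centre [ 458.5 -307.3   46. ]
```

Call:
play_rows([
  [0.0045, -0.015, -0.04],
  [0.0045, -0.015, -0.09],
  [0.0045, -0.015, -0.125],
  [0.0045, -0.015, -0.125],
  [0.0045, -0.015, -0.125],
  [0.0045, -0.015, -0.125],
], yaw=[0, 0, 0, 0, 0, 0])

```text
clock: 8.32
eef_pos: [472.2, -364.0, 104.2]
eef_rot: [3.14, 0.002, 1.79]
wrist_force: [0.0, -0.7, -0.0]
finger_gap: 84.8
finger_force: 0.0
```

Call:
play_rows([
  [-0.001, 0, -0.025],
  [-0.001, 0, -0.049],
  [-0.001, 0, -0.049],
  [-0.001, 0, -0.049],
], yaw=[0, 0, 0, 0])

```text
clock: 8.82
eef_pos: [471.1, -364.1, 55.0]
eef_rot: [3.14, 0.002, 1.79]
wrist_force: [0.5, -0.3, 0.7]
finger_gap: 84.5
finger_force: 0.0
```

Call:
play_rows([
  [0, 0, 0],
  [0, 0, 0],
  [0, 0, 0],
  [0, 0, 0],
  [0, 0, 0],
  [0, 0, 0],
], yaw=[0, 0, 0, 0, 0, 0], hand=0, force=50)

```text
clock: 9.57
eef_pos: [470.5, -363.7, 53.5]
eef_rot: [-3.141, -0.0, 1.79]
wrist_force: [-1.7, -0.6, 0.4]
finger_gap: 43.5
finger_force: 50.0
```

```bash
cat >> h.py <<'E'
def toolpt(c,s,f,u):  # scoop point f fwd, u up relative to grip point -> pixel
    T=np.eye(4); T[:3,:3]=R.from_euler('xyz',s['eef_rot']).as_matrix(); T[:3,3]=s['eef_pos']
    return proj(c,(T@np.array([f,0,-18.8-u,1.]))[:3])[0]
def tilt(save=None):
    s=telemetry.read_state(); c=grab('wrist')
    if save: cv2.imwrite(save,c['bgr'])
    h=cv2.cvtColor(c['bgr'],cv2.COLOR_BGR2HSV); m=((h[...,1]<30)&(h[...,2]>100)).astype(np.uint8); m=cv2.morphologyEx(m,cv2.MORPH_OPEN,np.ones((5,5)))
    m[:,:200]=0; m[:,370:]=0; m[230:]=0
    r=np.nonzero(m[:,225:345].sum(1)>60)[0]; row=r.min() if len(r) else -1
    pred={p:toolpt(c,s,114*np.cos(np.radians(p))+(29-72)*np.sin(np.radians(p)),-114*np.sin(np.radians(p))+(29-72)*np.cos(np.radians(p)))[1] for p in range(0,51,5)}
    hs=h; b=((abs(h[...,0].astype(int)-112)<14)&(h[...,1]>140)&(h[...,2]>60)).astype(np.uint8)
    n,l,st,ce=cv2.connectedComponentsWithStats(b)
    print('lip row',row,{k:int(v) for k,v in pred.items()},'blue',[ce[i].round().tolist() for i in range(1,n) if st[i,4]>150])
    print(np.round(s['eef_pos'],1),np.round(s['wrist_force'],1),np.round(s['moment'],2),s['finger_gap'],s['finger_force'],s['clock'])
E
python3 -c "
from h import *
tilt('pics/r0.png')"
```

```text
lip row 41 {0: 38, 5: 50, 10: 62, 15: 74, 20: 86, 25: 98, 30: 111, 35: 123, 40: 135, 45: 147, 50: 160} blue [[320.0, 204.0], [240.0, 206.0]]
[ 470.5 -363.7   53.5] [-1.7 -0.6  0.4] [-0.16  0.28 -0.11] 43.50183577387181 50.000410079956055 9.575
```

Call:
play_rows([
  [0, 0, 0.004],
  [0, 0, 0.008],
  [0, 0, 0.008],
  [0, 0, 0.008],
], yaw=[0, 0, 0, 0])

```text
clock: 10.12
eef_pos: [470.5, -363.6, 61.3]
eef_rot: [-3.141, -0.0, 1.79]
wrist_force: [-0.3, 0.5, -3.2]
finger_gap: 44.0
finger_force: 50.0
```

```bash
python3 -c "
from h import *
tilt('pics/r1.png')"
```

```text
lip row 41 {0: 38, 5: 50, 10: 62, 15: 74, 20: 86, 25: 98, 30: 111, 35: 123, 40: 135, 45: 147, 50: 160} blue [[320.0, 205.0], [240.0, 206.0]]
[ 470.5 -363.6   61.3] [-0.3  0.5 -3.2] [-0.15 -0.01 -0.  ] 43.993855301918785 49.99871850013733 10.125
```

Call:
play_rows([
  [0, 0, 0],
  [0, 0, 0],
  [0, 0, 0],
], yaw=[0, 0, 0], force=25)

```text
clock: 10.55
eef_pos: [470.5, -363.6, 61.4]
eef_rot: [-3.142, -0.0, 1.79]
wrist_force: [0.5, 0.4, -4.0]
finger_gap: 43.7
finger_force: 25.0
```

```bash
python3 -c "
from h import *
tilt()"
```

```text
lip row 41 {0: 38, 5: 50, 10: 62, 15: 74, 20: 86, 25: 98, 30: 111, 35: 123, 40: 135, 45: 147, 50: 160} blue [[320.0, 205.0], [240.0, 206.0]]
[ 470.5 -363.6   61.4] [ 0.5  0.4 -4. ] [-0.19 -0.04  0.04] 43.73825201924154 24.999347627162933 10.55
```

Call:
play_rows([
  [0, 0, 0],
  [0, 0, 0],
  [0, 0, 0],
], yaw=[0, 0, 0], force=15)

```text
clock: 10.98
eef_pos: [470.5, -363.6, 61.4]
eef_rot: [-3.142, -0.0, 1.79]
wrist_force: [-0.1, 1.0, -3.5]
finger_gap: 43.6
finger_force: 15.0
```

```bash
python3 -c "
from h import *
tilt()"
```

```text
lip row 41 {0: 38, 5: 50, 10: 62, 15: 74, 20: 86, 25: 98, 30: 111, 35: 123, 40: 135, 45: 147, 50: 160} blue [[240.0, 206.0], [320.0, 205.0]]
[ 470.5 -363.6   61.4] [-0.1  1.  -3.5] [-0.2   0.02 -0.  ] 43.58155631687506 14.999607503414154 10.975
```

Call:
play_rows([
  [0, 0, 0],
  [0, 0, 0],
], yaw=[0, 0], force=10)

```text
clock: 11.28
eef_pos: [470.6, -363.6, 61.5]
eef_rot: [3.142, 0.0, 1.79]
wrist_force: [0.6, -0.3, -4.0]
finger_gap: 44.4
finger_force: 10.0
```

```bash
python3 -c "
from h import *
tilt()"
```

```text
lip row 41 {0: 38, 5: 50, 10: 62, 15: 74, 20: 86, 25: 98, 30: 111, 35: 123, 40: 135, 45: 147, 50: 160} blue [[320.0, 205.0], [240.0, 206.0]]
[ 470.6 -363.6   61.5] [ 0.6 -0.3 -4. ] [-0.17  0.04 -0.  ] 44.41562110467592 9.999798238277435 11.275
```

Call:
play_rows([
  [0, 0, 0],
  [0, 0, 0],
], yaw=[0, 0], force=6.5)

```text
clock: 11.58
eef_pos: [470.6, -363.7, 61.5]
eef_rot: [3.142, 0.0, 1.79]
wrist_force: [0.2, -0.9, -3.8]
finger_gap: 43.9
finger_force: 6.5
```

```bash
python3 -c "
from h import *
tilt()"
```

```text
lip row 54 {0: 38, 5: 50, 10: 62, 15: 74, 20: 86, 25: 98, 30: 111, 35: 123, 40: 135, 45: 147, 50: 160} blue [[241.0, 211.0], [321.0, 211.0]]
[ 470.6 -363.7   61.5] [ 0.2 -0.9 -3.8] [-0.17  0.05  0.04] 43.92388799572215 6.499904617667198 11.575
```

Call:
play_rows([
  [0, 0, 0],
  [0, 0, 0],
], yaw=[0, 0], force=4.5)

```text
clock: 11.88
eef_pos: [470.6, -363.7, 61.5]
eef_rot: [3.142, 0.0, 1.79]
wrist_force: [-0.1, -0.7, -2.5]
finger_gap: 44.1
finger_force: 4.5
```

```bash
python3 -c "
from h import *
tilt()"
```

```text
lip row 54 {0: 38, 5: 50, 10: 62, 15: 74, 20: 86, 25: 98, 30: 111, 35: 123, 40: 135, 45: 147, 50: 160} blue [[241.0, 211.0], [321.0, 211.0]]
[ 470.6 -363.7   61.5] [-0.1 -0.7 -2.5] [-0.14  0.03  0.  ] 44.07801591058445 4.499927535653114 11.875
```

Call:
play_rows([
  [0, 0, 0],
  [0, 0, 0],
], yaw=[0, 0], force=3)

```text
clock: 12.18
eef_pos: [470.6, -363.7, 61.5]
eef_rot: [3.142, 0.0, 1.79]
wrist_force: [-0.9, -0.9, -2.1]
finger_gap: 44.0
finger_force: 3.0
```

```bash
python3 -c "
from h import *
tilt()"
```

```text
lip row 54 {0: 38, 5: 50, 10: 62, 15: 74, 20: 86, 25: 98, 30: 111, 35: 123, 40: 135, 45: 147, 50: 160} blue [[241.0, 211.0], [321.0, 211.0]]
[ 470.6 -363.7   61.5] [-0.9 -0.9 -2.1] [-0.21  0.04  0.04] 44.02893972344487 2.999952659010887 12.175
```

Call:
play_rows([
  [0, 0, -0.004],
  [0, 0, -0.008],
  [0, 0, -0.0085],
  [0, 0, -0.0085],
], yaw=[0, 0, 0, 0])

```text
clock: 12.72
eef_pos: [470.6, -363.6, 52.9]
eef_rot: [3.142, -0.0, 1.79]
wrist_force: [1.7, -2.5, 0.4]
finger_gap: 43.7
finger_force: 3.0
```

Call:
play_rows([
  [0, 0, 0],
  [0, 0, 0],
  [0, 0, 0.012],
  [0, 0, 0.023],
  [0, 0, 0.023],
  [0, 0, 0.023],
], yaw=[0, 0, 0, 0, 0, 0], hand=0.6)

```text
clock: 13.48
eef_pos: [470.5, -363.6, 75.9]
eef_rot: [3.142, -0.0, 1.79]
wrist_force: [1.1, 1.2, 0.1]
finger_gap: 56.7
finger_force: 0.0
```

```bash
python3 -c "
from h import *
tilt()"
```

```text
lip row 55 {0: 38, 5: 50, 10: 62, 15: 74, 20: 86, 25: 98, 30: 111, 35: 123, 40: 135, 45: 147, 50: 160} blue [[244.0, 202.0], [319.0, 202.0]]
[ 470.5 -363.6   75.9] [1.1 1.2 0.1] [-0.07  0.07 -0.06] 56.666001775319785 0.0 13.475
```

Call:
play_rows([
  [0, 0, 0],
  [0, 0, 0],
  [0, 0, 0],
  [0, 0, 0],
], yaw=[0, 0, 0, 0], hand=0, force=58)

```text
clock: 14.02
eef_pos: [470.5, -363.5, 75.7]
eef_rot: [-3.141, -0.0, 1.79]
wrist_force: [0.2, -0.2, -3.1]
finger_gap: 43.1
finger_force: 58.0
```

Call:
play_rows([
  [0, 0, 0.003],
  [0, 0, 0.006],
  [0, 0, 0.006],
  [0, 0, 0.006],
], yaw=[0, 0, 0, 0])

```text
clock: 14.52
eef_pos: [470.5, -363.6, 81.9]
eef_rot: [-3.142, -0.0, 1.79]
wrist_force: [1.0, 0.2, -3.9]
finger_gap: 43.0
finger_force: 58.0
```

```bash
sed -i 's/(29-72)/(29-U)/g; s/def tilt(save=None)/def tilt(save=None,U=84)/' h.py; python3 -c "
from h import *
tilt('pics/r2.png')"
```

```text
lip row 56 {0: 43, 5: 55, 10: 68, 15: 81, 20: 94, 25: 106, 30: 119, 35: 132, 40: 145, 45: 157, 50: 170} blue [[244.0, 203.0], [319.0, 203.0]]
[ 470.5 -363.6   81.9] [ 1.   0.2 -3.9] [-0.18  0.    0.  ] 43.04449147885105 57.998265624046326 14.525
```

```bash
sed -i 's/-18.8-u/-7-u/; s/U=84/U=83/' h.py
```

Call:
play_rows([
  [0, 0, 0],
  [0, 0, 0],
  [0, 0, 0],
], yaw=[0, 0, 0], force=28)

```text
clock: 14.95
eef_pos: [470.5, -363.6, 81.9]
eef_rot: [-3.142, -0.0, 1.79]
wrist_force: [0.1, -0.5, -3.6]
finger_gap: 43.5
finger_force: 28.0
```

```bash
python3 -c "
from h import *
tilt()"
```

```text
lip row 56 {0: 46, 5: 58, 10: 70, 15: 82, 20: 94, 25: 106, 30: 118, 35: 130, 40: 143, 45: 155, 50: 167} blue [[244.0, 203.0], [319.0, 203.0]]
[ 470.5 -363.6   81.9] [ 0.1 -0.5 -3.6] [-0.15  0.04  0.  ] 43.512803074405944 27.99900323152542 14.95
```

Call:
play_rows([
  [0, 0, 0],
  [0, 0, 0],
], yaw=[0, 0], force=19)

```text
clock: 15.25
eef_pos: [470.5, -363.6, 81.9]
eef_rot: [-3.142, -0.0, 1.79]
wrist_force: [-0.3, 0.0, -4.3]
finger_gap: 43.6
finger_force: 19.0
```

```bash
python3 -c "
from h import *
tilt()"
```

```text
lip row 56 {0: 46, 5: 58, 10: 70, 15: 82, 20: 94, 25: 106, 30: 118, 35: 130, 40: 143, 45: 155, 50: 167} blue [[244.0, 203.0], [319.0, 203.0]]
[ 470.5 -363.6   81.9] [-0.3  0.  -4.3] [-0.13  0.03  0.02] 43.58016271537579 18.999091386795044 15.25
```

Call:
play_rows([
  [0, 0, 0],
  [0, 0, 0],
], yaw=[0, 0], force=14)

```text
clock: 15.55
eef_pos: [470.6, -363.6, 82.0]
eef_rot: [3.142, 0.0, 1.79]
wrist_force: [0.5, -0.0, -3.7]
finger_gap: 43.7
finger_force: 14.0
```

```bash
python3 -c "
from h import *
tilt()"
```

```text
lip row 65 {0: 46, 5: 58, 10: 70, 15: 82, 20: 94, 25: 106, 30: 118, 35: 130, 40: 143, 45: 155, 50: 167} blue [[245.0, 208.0], [319.0, 208.0]]
[ 470.6 -363.6   82. ] [ 0.5 -0.  -3.7] [-0.17  0.02 -0.04] 43.67469059848862 13.999571353197098 15.55
```

Call:
play_rows([
  [0, 0, -0.003],
  [0, 0, -0.0065],
  [0, 0, -0.0065],
], yaw=[0, 0, 0], force=5)

```text
clock: 15.98
eef_pos: [470.7, -363.8, 75.5]
eef_rot: [3.141, 0.0, 1.79]
wrist_force: [0.2, -1.7, 1.5]
finger_gap: 43.9
finger_force: 5.0
```

Call:
play_rows([
  [0, 0, 0],
  [0, 0, 0],
  [0, 0, 0.01],
  [0, 0, 0.03],
  [0, 0, 0.055],
  [0, 0, 0.08],
  [0, 0, 0.105],
  [0, 0, 0.13],
  [0, 0, 0.155],
  [0, 0, 0.18],
  [0, 0, 0.205],
  [0, 0, 0.22],
], yaw=[0, 0, 0, 0, 0, 0, 0, 0, 0, 0, 0, 0], force=60)

```text
clock: 17.48
eef_pos: [470.4, -363.3, 296.5]
eef_rot: [3.142, -0.0, 1.79]
wrist_force: [1.1, -0.2, -4.2]
finger_gap: 43.0
finger_force: 60.0
```

```bash
python3 -c "
from h import *
tilt()"
```

```text
lip row 59 {0: 46, 5: 58, 10: 70, 15: 82, 20: 94, 25: 106, 30: 118, 35: 130, 40: 143, 45: 155, 50: 167} blue [[244.0, 205.0], [319.0, 206.0]]
[ 470.4 -363.3  296.5] [ 1.1 -0.2 -4.2] [-0.12  0.01 -0.03] 42.98409298202993 59.99812960624695 17.475
```

Call:
play_rows([
  [0.003, 0.008, 0.004],
  [0.01, 0.026, 0.008],
  [0.018, 0.05, 0.009],
  [0.026, 0.074, 0.009],
  [0.035, 0.098, 0.009],
  [0.044, 0.122, 0.009],
  [0.053, 0.146, 0.009],
  [0.062, 0.17, 0.009],
  [0.07, 0.194, 0.009],
  [0.079, 0.218, 0.009],
  [0.088, 0.242, 0.009],
  [0.094, 0.258, 0.009],
], yaw=[0.03, 0.11, 0.21, 0.31, 0.41, 0.51, 0.61, 0.71, 0.81, 0.91, 1.02, 1.11])

```text
clock: 19.02
eef_pos: [564.5, -103.9, 303.3]
eef_rot: [3.141, -0.002, 2.905]
wrist_force: [0.1, 0.5, -3.7]
finger_gap: 43.2
finger_force: 60.0
```

Call:
play_rows([
  [0.0025, 0.008, 0],
  [0.0025, 0.008, 0],
  [0.0025, 0.008, 0],
  [0.0025, 0.008, 0],
], yaw=[0.04, 0.06, 0.06, 0.06])

```text
clock: 19.52
eef_pos: [566.9, -98.1, 304.4]
eef_rot: [-3.141, -0.0, 2.958]
wrist_force: [-0.2, 0.3, -4.0]
finger_gap: 43.3
finger_force: 60.0
```

Run:
```python
from h import *
tilt('pics/r3.png')
s=telemetry.read_state(); print(s['eef_rot'],s['joints'])
c=grab('top'); cv2.imwrite('pics/t3.png',c['bgr'])
```

```text
lip row 31 {0: 47, 5: 58, 10: 70, 15: 82, 20: 95, 25: 107, 30: 119, 35: 131, 40: 143, 45: 155, 50: 167} blue [[353.0, 17.0], [470.0, 146.0], [245.0, 205.0], [319.0, 206.0], [477.0, 211.0]]
[566.9 -98.1 304.4] [-0.2  0.3 -4. ] [ 0.02 -0.15 -0.05] 43.25101935700142 59.99813139438629 19.525
[-3.14152610e+00 -2.34858026e-06  2.95865110e+00] [-2.34910524e-01  3.05723852e-01  1.28684643e+00 -6.66044377e-05
  1.54902126e+00 -1.62276384e+00]
```

Call:
play_rows([
  [0, 0, 0],
], yaw=[0], force=16)

```text
clock: 19.75
eef_pos: [567.0, -97.8, 304.5]
eef_rot: [3.142, 0.0, 2.959]
wrist_force: [0.1, -0.0, -3.6]
finger_gap: 43.7
finger_force: 16.0
```

Run:
```python
from h import *
tilt('pics/p1.png')
```

```text
lip row 31 {0: 47, 5: 58, 10: 70, 15: 82, 20: 95, 25: 107, 30: 119, 35: 131, 40: 143, 45: 155, 50: 167} blue [[348.0, 19.0], [470.0, 146.0], [477.0, 211.0], [245.0, 212.0], [319.0, 212.0]]
[567.  -97.8 304.5] [ 0.1 -0.  -3.6] [ 0.01 -0.12  0.01] 43.66198269608389 15.995564460754395 19.75
```

Call:
play_rows([
  [0, 0, 0],
], yaw=[0], force=14.5)

```text
clock: 19.92
eef_pos: [567.0, -97.6, 304.4]
eef_rot: [3.142, -0.0, 2.96]
wrist_force: [-0.2, -0.1, -3.5]
finger_gap: 44.2
finger_force: 14.5
```

Run:
```python
from h import *
tilt('pics/p2.png')
```

```text
lip row 31 {0: 47, 5: 58, 10: 70, 15: 82, 20: 95, 25: 107, 30: 119, 35: 131, 40: 143, 45: 155, 50: 167} blue [[347.0, 19.0], [470.0, 146.0], [477.0, 212.0], [245.0, 215.0], [319.0, 215.0]]
[567.  -97.6 304.4] [-0.2 -0.1 -3.5] [-0.   -0.03 -0.02] 44.20124073672273 14.496953934431076 19.925
```

Call:
play_rows([
  [0, 0, 0],
], yaw=[0], force=13)

```text
clock: 20.1
eef_pos: [567.0, -97.6, 304.4]
eef_rot: [3.142, -0.0, 2.96]
wrist_force: [-0.0, -0.1, -3.8]
finger_gap: 43.9
finger_force: 13.0
```

Run:
```python
from h import *
tilt('pics/p3.png')
```

```text
lip row 31 {0: 47, 5: 58, 10: 70, 15: 82, 20: 95, 25: 107, 30: 119, 35: 131, 40: 143, 45: 155, 50: 167} blue [[347.0, 19.0], [470.0, 146.0], [477.0, 212.0], [245.0, 215.0], [319.0, 215.0]]
[567.  -97.6 304.4] [-0.  -0.1 -3.8] [ 0.   -0.09  0.01] 43.90628017812428 12.996852546930313 20.1
```

Call:
play_rows([
  [0, 0, 0],
], yaw=[0], force=12.3)

```text
clock: 20.27
eef_pos: [567.1, -97.6, 304.4]
eef_rot: [-3.142, -0.0, 2.96]
wrist_force: [-0.7, 0.3, -3.9]
finger_gap: 44.1
finger_force: 12.3
```

Run:
```python
from h import *
tilt('pics/p4.png')
```

```text
lip row 30 {0: 47, 5: 58, 10: 70, 15: 82, 20: 95, 25: 107, 30: 119, 35: 131, 40: 143, 45: 155, 50: 167} blue [[347.0, 19.0], [470.0, 146.0], [477.0, 212.0], [245.0, 215.0], [319.0, 215.0]]
[567.1 -97.6 304.4] [-0.7  0.3 -3.9] [ 0.01 -0.11  0.02] 44.09771034261683 12.296918034553528 20.275
```

Call:
play_rows([
  [0, 0, 0],
], yaw=[0], force=11)

```text
clock: 20.45
eef_pos: [567.0, -97.6, 304.4]
eef_rot: [-3.142, -0.0, 2.96]
wrist_force: [-0.4, 0.3, -3.7]
finger_gap: 43.7
finger_force: 11.0
```

Run:
```python
from h import *
tilt('pics/p5.png')
```

```text
lip row 31 {0: 47, 5: 58, 10: 70, 15: 82, 20: 95, 25: 107, 30: 119, 35: 131, 40: 143, 45: 155, 50: 167} blue [[345.0, 20.0], [470.0, 146.0], [477.0, 212.0], [246.0, 219.0], [319.0, 219.0]]
[567.  -97.6 304.4] [-0.4  0.3 -3.7] [ 0.03 -0.04 -0.01] 43.69074621959306 10.998136103153229 20.45
```

Call:
play_rows([
  [0, 0, 0],
], yaw=[0], force=10)

```text
clock: 20.62
eef_pos: [567.1, -97.6, 304.4]
eef_rot: [-3.142, 0.0, 2.96]
wrist_force: [0.1, 0.5, -4.2]
finger_gap: 43.9
finger_force: 10.0
```

Run:
```python
from h import *
tilt('pics/p6.png')
```

```text
lip row 30 {0: 47, 5: 58, 10: 70, 15: 82, 20: 95, 25: 107, 30: 119, 35: 131, 40: 143, 45: 155, 50: 167} blue [[341.0, 22.0], [471.0, 146.0], [478.0, 213.0], [246.0, 228.0], [318.0, 227.0]]
[567.1 -97.6 304.4] [ 0.1  0.5 -4.2] [ 0.02 -0.15  0.01] 43.93086018549669 9.999504089355469 20.625
```

Call:
play_rows([
  [0, 0, 0],
], yaw=[0], force=40)

```text
clock: 20.8
eef_pos: [567.0, -97.6, 304.4]
eef_rot: [3.142, -0.0, 2.96]
wrist_force: [-0.1, 0.7, -3.4]
finger_gap: 43.5
finger_force: 40.0
```

Run:
```python
from h import *
tilt('pics/p7.png')
```

```text
lip row 30 {0: 47, 5: 58, 10: 70, 15: 82, 20: 95, 25: 107, 30: 119, 35: 131, 40: 143, 45: 155, 50: 167} blue [[340.0, 23.0], [470.0, 146.0], [479.0, 213.0], [242.0, 217.0], [319.0, 220.0]]
[567.  -97.6 304.4] [-0.1  0.7 -3.4] [ 0.   -0.09 -0.02] 43.45163894949579 39.99885678291321 20.8
```

Call:
play_rows([
  [0, 0, 0],
  [0, 0, 0],
], yaw=[0, 0])

```text
clock: 21.1
eef_pos: [567.1, -97.6, 304.5]
eef_rot: [-3.142, 0.0, 2.96]
wrist_force: [-0.2, 0.5, -3.5]
finger_gap: 43.5
finger_force: 40.0
```

Run:
```python
from h import *
tilt('pics/p8.png')
```

```text
lip row 30 {0: 47, 5: 58, 10: 70, 15: 82, 20: 95, 25: 107, 30: 119, 35: 131, 40: 143, 45: 155, 50: 167} blue [[340.0, 22.0], [242.0, 159.0], [320.0, 159.0], [470.0, 146.0], [479.0, 213.0]]
[567.1 -97.6 304.5] [-0.2  0.5 -3.5] [ 0.06 -0.15 -0.02] 43.545741962047494 39.998618960380554 21.1
```

Balls are rolling out; hold and let them pour.

Call:
play_rows([
  [0, 0, 0],
  [0, 0, 0],
], yaw=[0, 0])

```text
clock: 21.4
eef_pos: [567.1, -97.6, 304.6]
eef_rot: [-3.142, 0.0, 2.96]
wrist_force: [-0.4, 0.2, -2.5]
finger_gap: 43.4
finger_force: 40.0
```

Run:
```python
from h import *
tilt('pics/p9.png')
```

```text
lip row 30 {0: 47, 5: 58, 10: 70, 15: 82, 20: 95, 25: 107, 30: 119, 35: 131, 40: 143, 45: 155, 50: 167} blue [[340.0, 23.0], [315.0, 55.0], [248.0, 57.0], [470.0, 146.0], [478.0, 213.0]]
[567.1 -97.6 304.6] [-0.4  0.2 -2.5] [-0.03 -0.1  -0.05] 43.35186214473184 39.99925374984741 21.4
```

Call:
play_rows([
  [0, 0, 0],
  [0, 0, 0],
  [0, 0, 0],
  [0, 0, 0],
  [0, 0, 0],
  [0, 0, 0],
  [0, 0, 0],
  [0, 0, 0],
], yaw=[0, 0, 0, 0, 0, 0, 0, 0])

```text
clock: 22.45
eef_pos: [567.1, -97.6, 304.4]
eef_rot: [3.142, 0.0, 2.96]
wrist_force: [1.1, -0.1, -2.3]
finger_gap: 43.7
finger_force: 40.0
```

Run:
```python
from h import *
tilt('pics/p10.png')
ims=[cv2.resize(cv2.imread(f'pics/{n}.png')[0:330,140:510],(266,237)) for n in('p7','p8','p9','p10')]
c=grab('top'); t=cv2.resize(c['bgr'][190:300,100:360],(532,225)); s=grab('scene')['bgr'][140:320,100:380]; s=cv2.resize(s,(266,171))
im=np.zeros((480,798,3),np.uint8); 
for i,a in enumerate(ims[:3]): im[:237,266*i:266*i+266]=a
im[240:477,:266]=ims[3]; im[240:465,266:798]=t; cv2.imwrite('pics/m.png',im)
```

```text
lip row 31 {0: 47, 5: 58, 10: 70, 15: 82, 20: 95, 25: 107, 30: 119, 35: 131, 40: 143, 45: 155, 50: 167} blue [[339.0, 23.0], [477.0, 49.0], [531.0, 52.0], [470.0, 146.0], [478.0, 213.0]]
[567.1 -97.6 304.4] [ 1.1 -0.1 -2.3] [-0.   -0.01 -0.01] 43.65376884267863 39.99919652938843 22.45
```

Call:
play_rows([
  [-0.004, 0.001, 0.005],
  [-0.01, 0.002, 0.012],
  [-0.015, 0.003, 0.02],
  [-0.015, 0.003, 0.02],
], yaw=[0, 0, 0, 0])

```text
clock: 23.1
eef_pos: [551.9, -94.6, 325.7]
eef_rot: [-3.141, 0.002, 2.96]
wrist_force: [-0.6, -0.0, -2.1]
finger_gap: 43.3
finger_force: 40.0
```

Call:
play_rows([
  [0, 0, 0],
  [0, 0, 0],
  [0, 0, 0],
], yaw=[0, 0, 0], force=5)

```text
clock: 23.48
eef_pos: [552.1, -94.6, 324.2]
eef_rot: [3.142, -0.0, 2.96]
wrist_force: [-0.9, -0.9, -2.7]
finger_gap: 43.9
finger_force: 5.0
```

Call:
play_rows([
  [0, 0, 0],
  [0, 0, 0],
  [0, 0, 0],
  [0, 0, 0],
], yaw=[0, 0, 0, 0], force=3.5)

```text
clock: 23.98
eef_pos: [552.0, -94.6, 324.4]
eef_rot: [-3.142, -0.0, 2.96]
wrist_force: [-0.2, -0.4, -1.8]
finger_gap: 44.0
finger_force: 3.5
```

Call:
play_rows([
  [0, 0, 0],
  [0, 0, 0],
  [0, 0, 0],
  [0, 0, 0],
  [0, 0, 0],
  [0, 0, 0],
], yaw=[0, 0, 0, 0, 0, 0], force=40)

```text
clock: 24.72
eef_pos: [552.0, -94.6, 324.4]
eef_rot: [-3.142, -0.0, 2.96]
wrist_force: [0.2, 0.1, -2.1]
finger_gap: 43.5
finger_force: 40.0
```

Run:
```python
from h import *
tilt('pics/p11.png')
F=[];
for i in range(8):
    eyes.camera('top'); F.append(telemetry.read_state()['wrist_force'][2])
print(np.mean(F),np.std(F))
```

```text
lip row 13 {0: 47, 5: 58, 10: 70, 15: 82, 20: 95, 25: 107, 30: 119, 35: 131, 40: 143, 45: 155, 50: 167} blue [[331.0, 42.0], [542.0, 76.0], [493.0, 157.0], [423.0, 159.0], [469.0, 219.0]]
[552.  -94.6 324.4] [ 0.2  0.1 -2.1] [-0.01 -0.01 -0.08] 43.462128130338336 39.99922335147858 24.725
-2.225788986154968 0.3158768883073088
```

Call:
play_rows([
  [0.01, -0.01, 0.02],
  [0.01, -0.04, 0.025],
  [0.0, -0.07, 0.025],
  [-0.01, -0.1, 0.025],
  [-0.02, -0.13, 0.025],
  [-0.03, -0.16, 0.02],
  [-0.04, -0.19, 0.0],
  [-0.05, -0.22, -0.02],
  [-0.065, -0.245, -0.05],
  [-0.08, -0.269, -0.08],
  [-0.0815, -0.269, -0.11],
  [-0.0815, -0.269, -0.13],
], yaw=[0, -0.1, -0.2, -0.3, -0.4, -0.52, -0.64, -0.76, -0.88, -1.0, -1.1, -1.17])

```text
clock: 26.68
eef_pos: [470.0, -363.7, 192.9]
eef_rot: [-3.141, -0.001, 1.786]
wrist_force: [-0.2, -0.7, -2.4]
finger_gap: 43.4
finger_force: 40.0
```

Call:
play_rows([
  [0, 0, -0.02],
  [0, 0, -0.04],
  [0, 0, -0.055],
  [0, 0, -0.055],
  [0, 0, -0.055],
  [0, 0, -0.055],
], yaw=[0, 0, 0, 0, 0, 0])

```text
clock: 27.42
eef_pos: [470.8, -363.8, 140.3]
eef_rot: [3.141, 0.001, 1.79]
wrist_force: [-0.0, 0.6, -2.4]
finger_gap: 43.2
finger_force: 40.0
```

Run:
```python
from h import *
tilt('pics/q1.png')
a=cv2.resize(cv2.imread('pics/q1.png')[0:260,160:420],(280,280))
t=cv2.resize(grab('top')['bgr'][195:300,100:370],(800,311),interpolation=cv2.INTER_CUBIC); s=cv2.resize(grab('scene')['bgr'][170:320,100:420],(510,239))
im=np.zeros((600,800,3),np.uint8); im[:280,:280]=a; im[:239,285:795]=s; im[285:596]=t; cv2.imwrite('pics/m2.png',im)
```

```text
lip row 112 {0: 46, 5: 58, 10: 70, 15: 82, 20: 94, 25: 106, 30: 118, 35: 130, 40: 143, 45: 155, 50: 167} blue []
[ 470.8 -363.8  140.3] [-0.   0.6 -2.4] [-0.03  0.03 -0.02] 43.16641237800113 39.99930918216705 27.425
```

View pics/m2.png

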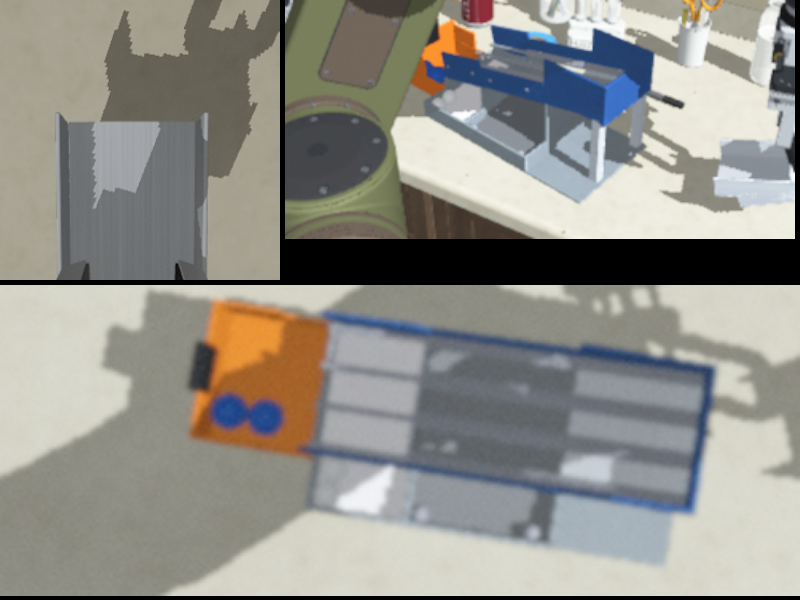

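Call:
play_rows([
  [0, 0, -0.01],
  [0, 0, -0.02],
  [0, 0, -0.028],
  [0, 0, -0.036],
  [0, 0, -0.044],
  [0, 0, -0.052],
  [0, 0, -0.06],
  [0, 0, -0.065],
  [0, 0, -0.065],
  [0, 0, -0.065],
], yaw=[0, 0, 0, 0, 0, 0, 0, 0, 0, 0], force=6)

```text
clock: 28.82
eef_pos: [470.6, -363.6, 74.6]
eef_rot: [3.141, 0.0, 1.79]
wrist_force: [0.3, -0.5, 0.2]
finger_gap: 0.7
finger_force: 0.0
```

Run:
```python
from h import *
tilt('pics/q2.png')
```

```text
lip row 127 {0: 46, 5: 58, 10: 70, 15: 82, 20: 94, 25: 106, 30: 118, 35: 130, 40: 143, 45: 155, 50: 167} blue []
[ 470.6 -363.6   74.6] [ 0.3 -0.5  0.2] [-0.09  0.07 -0.01] 0.6968657095424977 0.0 28.825
```

Call:
play_rows([
  [0, 0, 0.03],
  [0, 0, 0.08],
  [0, 0, 0.13],
  [0, 0, 0.15],
  [0, 0, 0.15],
  [0, 0, 0.15],
], yaw=[0, 0, 0, 0, 0, 0])

```text
clock: 29.62
eef_pos: [470.2, -363.4, 223.1]
eef_rot: [-3.141, -0.001, 1.79]
wrist_force: [-0.4, -0.9, -0.1]
finger_gap: 0.5
finger_force: 0.0
```

Run:
```python
from h import *
s=telemetry.read_state(); print(s['eef_pos'],s['eef_rot'])
c=grab('wrist'); cv2.imwrite('pics/q3.png',c['bgr'])
g=c['bgr'].max(2); m=(g<60).astype(np.uint8); m[300:]=0
n,l,st,ce=cv2.connectedComponentsWithStats(m)
for i in range(1,n):
    if st[i,4]>100: print('dark',st[i],ce[i].round(1))
h=cv2.cvtColor(c['bgr'],cv2.COLOR_BGR2HSV); b=c['bgr'].astype(int)
# ascii: neutral bluish vs beige: R-B
d=b[...,2]-b[...,0]
print('R-B / V coarse, cols 200-380 step 8, rows 60-290 step 8')
for r in range(60,300,9): print(r,' '.join('##' if g[r,q]<60 else ('%2d'%min(99,g[r,q]//4) if d[r,q]<12 else '..') for q in range(190,390,6)))
```

```text
[ 470.24299286 -363.36050601  223.12870843] [-3.14056409e+00 -1.35671174e-03  1.78982527e+00]
dark [488   0  29  37 515] [501.2  17.7]
dark [ 260  224   45   76 1072] [282.3 247.3]
dark [188 298  88   2 172] [231.6 298.5]
dark [290 298  88   2 167] [332.1 298.5]
R-B / V coarse, cols 200-380 step 8, rows 60-290 step 8
60 .. .. .. .. .. .. .. .. .. .. .. .. .. .. .. .. .. .. .. .. .. .. .. .. .. .. .. .. .. .. .. .. .. ..
69 .. .. .. .. .. .. .. .. .. .. .. .. .. .. .. .. .. .. .. .. .. .. .. .. .. .. .. .. .. .. .. .. .. ..
78 .. .. .. .. .. .. .. .. .. .. .. .. .. .. .. .. .. .. .. .. .. .. .. .. .. .. .. .. .. .. .. .. .. ..
87 .. .. .. .. .. .. .. .. .. .. .. .. .. .. .. .. .. .. .. .. .. .. .. .. .. .. .. .. .. .. .. .. .. ..
96 .. .. .. .. .. .. .. .. .. .. .. .. .. .. .. .. .. .. .. .. .. .. .. .. .. .. .. .. .. .. .. .. .. ..
105 .. .. .. .. .. .. .. .. .. .. .. .. .. .. .. .. .. .. .. .. .. .. .. .. .. .. .. .. .. .. .. .. .. ..
114 .. .. .. .. .. .. .. .. .. .. .. .. .. .. .. .. .. .. .. .. .. .. .. .. .. .. .. .. .. .. .. .. .. ..
123 .. .. .. .. .. .. .. .. 24 24 24 41 42 4
[... 1375 characters left out ...]
# ## ## ## ## ## ## ## .. .. .. .. .. .. .. .. .. .. .. .. .. ..
249 .. .. .. .. .. .. .. .. .. .. .. .. 21 21 20 ## 18 21 20 20 .. .. .. .. .. .. .. .. .. .. .. .. .. ..
258 .. .. .. .. .. .. .. .. .. .. .. .. 22 21 21 ## ## 21 21 20 .. .. .. .. .. .. .. .. .. .. .. .. .. ..
267 .. .. .. .. .. .. .. .. .. .. .. 21 20 21 21 ## ## 20 20 20 .. .. .. .. .. .. .. .. .. .. .. .. .. ..
276 .. .. .. .. .. .. .. .. .. .. .. 21 21 20 20 ## ## 20 20 20 19 .. .. .. .. .. .. .. .. .. .. .. .. ..
285 .. .. .. .. .. .. .. .. .. .. .. 20 20 20 20 ## ## 20 20 20 20 .. .. .. .. .. .. .. .. .. .. .. .. ..
294 .. .. .. .. .. .. .. .. .. .. 27 21 20 20 20 ## ## 20 20 20 20 .. .. .. .. .. .. .. .. .. .. .. .. ..
```

Run:
```python
from h import *
c=grab('wrist'); h=c['bgr'].max(2)
col=h[110:130,300]; print(col, h[215:255,282])
b=c['bgr'].astype(int); d=b[...,2]-b[...,0]; print(d[110:130,240],d[110:130,328])
A=onplane(c,[(240,121),(328,121)],46); B=onplane(c,[(240,121),(328,121)],29); T=onplane(c,[(282,248)],90)
u=np.array([np.cos(1.79),np.sin(1.79)])
print('dist if wall top',((A[:,:2]-T[:,:2])@u), 'width',np.linalg.norm(A[0]-A[1]))
```

```text
[ 97  97  96  99  97  98 100 100  99  99  98  94 115 163 177 174 173 173
 175 174] [100  94  84  86  86  84  87  90  67  29  14  25  20  21  22  21  20  22
  24  19  21  17  20  22  20  18  10  21  26  27  26  27  30  29  30  27
  25  80 101 101]
[20 19 21 21 18 18 19 18 20 18 18 21 15  2 -2 -2 -2 -4 -1 -2] [15 15 15 17 16 15 15 15 16 14 14 16 17 12 10  2 -2 -3 -4 -4]
dist if wall top [116.20058584 116.06501685] width 86.57279347755323
```

Call:
play_rows([
  [0, 0.04, 0.03],
  [0, 0.09, 0.06],
  [0, 0.14, 0.08],
  [0, 0.19, 0.08],
  [0, 0.24, 0.08],
  [0, 0.29, 0.08],
  [0, 0.34, 0.08],
  [0, 0.39, 0.08],
  [0, 0.44, 0.08],
  [0.005, 0.48, 0.08],
  [0.01, 0.513, 0.08],
  [0.01, 0.513, 0.08],
], yaw=[0.1, 0.2, 0.3, 0.4, 0.5, 0.6, 0.7, 0.8, 0.9, 1.0, 1.1, 1.17])

```text
clock: 31.22
eef_pos: [480.4, 151.2, 303.2]
eef_rot: [-3.141, -0.002, 2.965]
wrist_force: [0.2, -0.4, 0.7]
finger_gap: 0.3
finger_force: 0.0
```

Run:
```python
from h import *
s=telemetry.read_state(); print(s['eef_pos'],s['eef_rot'])
c=grab('wrist'); cv2.imwrite('pics/q4.png',c['bgr'])
o=np.array([489.7,67.2]); ex=np.array([.9836,-.1805]); ey=np.array([.1805,.9836])
W=lambda x,y,z:np.r_[o+x*ex+y*ey,z]
print('lane pockets px', [proj(c,W(x,y,10))[0].round() for x,y in((-110,42),(-63,42),(-110,132),(-63,132),(-110,-95),(-63,-95))])
g=cv2.medianBlur(cv2.cvtColor(c['bgr'],cv2.COLOR_BGR2GRAY),3)
k=cv2.HoughCircles(g,cv2.HOUGH_GRADIENT,1,8,param1=80,param2=13,minRadius=5,maxRadius=22)
for x,y,r in (k[0] if k is not None else []):
    P=onplane(c,[(x,y)],15)[0]; q=P[:2]-o; print('circ',x,y,r,'bgr',c['bgr'][int(y),int(x)],'grader',round(q@ex),round(q@ey))
```

```text
[480.3565889  151.21367108 303.20529948] [-3.14099483e+00 -1.89736008e-03  2.96515321e+00]
lane pockets px [array([253., 106.]), array([254., 143.]), array([323., 106.]), array([322., 143.]), array([147., 105.]), array([150., 142.])]
circ 420.5 311.5 20.3 bgr [ 65  64 115] grader 185 288
circ 502.5 267.5 19.2 bgr [187 197 200] grader 113 398
circ 495.5 263.5 18.0 bgr [187 197 200] grader 106 387
circ 306.5 174.5 16.6 bgr [215 215 218] grader -22 113
circ 493.5 271.5 14.7 bgr [187 198 200] grader 119 386
circ 307.5 230.5 16.9 bgr [214 213 216] grader 58 116
circ 236.5 201.5 18.1 bgr [127 126 123] grader 16 17
circ 70.5 416.5 18.0 bgr [146 152 152] grader 381 -266
circ 233.5 166.5 15.6 bgr [121 116 112] grader -32 15
circ 327.5 126.5 18.1 bgr [103 117 120] grader -85 138
circ 533.5 323.5 20.3 bgr [167 175 176] grader 204 460
circ 308.5 202.5 13.4 bgr [215 215 218] grader 17 116
circ 180.5 134.5 17.9 bgr [128 128 126] grader -74 -53
circ 307.5 221.5 16.9 bgr [215 215 218] grader 44 115
circ 385.5 166.5 15.8 bgr [197 113  70] grader -33 218
circ 426.5 305.5 15.8 bgr [54 55 99] grader 174
[... 873 characters left out ...]
0 302
circ 319.5 279.5 9.6 bgr [205 157  72] grader 133 135
circ 304.5 193.5 15.8 bgr [215 216 219] grader 4 110
circ 241.5 168.5 12.5 bgr [129 128 124] grader -29 25
circ 320.5 138.5 12.2 bgr [151 146 139] grader -69 130
circ 299.5 230.5 11.0 bgr [213 213 215] grader 58 104
circ 434.5 302.5 5.5 bgr [70 75 97] grader 169 307
circ 402.5 231.5 12.2 bgr [  1 109 200] grader 59 249
circ 233.5 175.5 9.6 bgr [128 127 123] grader -20 14
circ 237.5 115.5 8.2 bgr [180 172 169] grader -98 22
circ 302.5 118.5 11.1 bgr [230 233 233] grader -94 106
circ 316.5 255.5 7.4 bgr [86 51 28] grader 95 129
circ 502.5 308.5 11.3 bgr [ 94 111 114] grader 179 409
circ 443.5 294.5 7.4 bgr [107 121 126] grader 156 318
```

Run:
```python
from h import *
g=cv2.cvtColor(cv2.imread('pics/q4.png'),cv2.COLOR_BGR2GRAY)
print('cols',list(range(248,332,3)))
for r in range(100,154,2): print(r,' '.join('%3d'%g[r,q] for q in range(248,332,3)))
```

```text
cols [248, 251, 254, 257, 260, 263, 266, 269, 272, 275, 278, 281, 284, 287, 290, 293, 296, 299, 302, 305, 308, 311, 314, 317, 320, 323, 326, 329]
100 185 184 185 186 185 184 185 181 178 179 182 182 181 179 181 182 182 181 179 183 182 180 179 179 178 180 180 179
102 184 184 184 186 186 184 184 181 181 182 183 181 181 180 181 181 183 181 183 183 182 180 179 181 180 180 179 179
104 188 187 187 187 188 186 187 186 186 184 185 183 183 183 183 183 184 185 185 185 178 183 180 181 184 180 176 180
106 148 145 144 145 148 149 147 149 149 148 151 150 149 147 147 146 146 146 145 144 143 144 142 143 141 151 183 184
108 156 145 144 141 145 144 145 142 142 143 146 146 145 144 143 144 143 143 144 143 142 143 142 143 153 105 112 113
110 146  73 131 132 134 134 133 131 129 129 128 129 129 128 123 124 158 126 125 147 150 125 127 115 157 103 117 117
112 145  79 147 148 148 147 148 147 220 220 219 219 219 219 220 219 216 195 188 209 197 171 137 133 158 103 116 119
114 145  79 148 148 147 147 149 146 216 216 217 216 216 216 216 216 216 217 220 220 207 187 145 127 154  97 118 115
116 147  79 147 147 148 14
[... 1477 characters left out ...]
 117
142 144  73 149 148 147 146 168 216 216 216 216 215 216 216 215 216 216 228 231 219 203 173 130 104 144 104 106 109
144 144  72 148 149 147 146 198 217 215 215 215 216 216 216 216 216 216 219 221 213 197 161 126 107 145  69  89  88
146 143  75 142 149 147 147 219 219 216 216 217 216 217 216 216 216 216 209 211 203 184 145 140 110 144  81 147 136
148 128  77 135 147 149 148 146 144 192 192 192 198 220 221 221 221 220 219 201 184 159 135 151 144 129  76 117  98
150  81  69 113 126 120 118 119 122 122 110 104 101  98  96  76  77 116 114 108  51  55  61 131 106  61 113  90  93
152  48  51  50  49 115 119  59  62  63  61  65  67  63  59  54  53  53  52  49  49  47  46  71  75  54  46  59  87
```

```bash
python3 -c "
from cell import manip
print(manip.sign_off())"
```

```text
the job is handed in; nothing more can be done
None
```

I handed the job in after about 31 s of robot time: the bin is against the board's low end with both blue balls in it, both steel balls are in lane 1, both white balls are in lane 2, and the empty scoop is level on the worktop. The scoop slipped from a light grip while I was setting it down; it came to rest about 28 mm from the intended spot, and my last camera measurements showed it sitting flat.

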